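# Open the casement sample to its last stay hole

### The job

Open the window sample wide: lift its stay off the pin, push the sash out with it, and drop the last hole (the round one next to the knob) over the same pin until the stay lies flat on the pin's plate, then let go. Work gently and never force the stay down on the pin or the cill; leave the card house, the rule and the pencil cup where they are.

Things in the scene. Friction and masses are not known exactly. Their poses are not given: they have to be found in the camera images.
- cill: Fixed bottom part of a grey full-size casement window sample, cut off low: a bar 56 mm deep (x), 410 mm long (y), 45 mm high, with a 56 mm high jamb stub at its +y end. Origin on the table under the bar's middle (x from -34 to +22 mm). Its x points outdoors (the sash opens that way), z up. On it a 3 mm plate carries the pin, plate top at z = 48 mm. The sash (330 mm long, top of its rail 42 mm, glass and end stub up to 92 mm) hangs on the +y end outside the bar.
- pin_plate: Aluminium plate 66 x 30 x 3 mm fixed on the cill; origin mid upper face, at (-4, 15, 48) mm in the cill's frame; its x, the long way, is (0.6, -0.8) in the cill's x, y. The upright steel pin, 8 mm thick, top slightly bevelled, rises 14 mm from this face. It is clamped in an adjusting slot, anywhere up to 11 mm either way from the origin along x, 0 across; where is not told. It never moves.
- hinge_line (a point): Point on the sash's upright hinge axis, at (36, 165, 48) mm in the cill's frame.
- sash (a joint): Opening angle of the sash about the hinge axis, rad: 0 shut, positive outwards, up to 1.4. Starts at about 0.175. Stiff: stays where left (about 0.25 N m friction, plus 0.4 N m s/rad damping). With the last hole on the pin it reads about 0.72 to 0.86.
- stay: The stay: a flat aluminium bar 30 mm wide, 5 mm thick, 0.22 kg (varies), with a knob on its end. Origin at its pivot, on the bar's underside; x runs along the bar to the knob, z up. The pivot is held to the sash 270 mm from the hinge axis and swivels and tips freely there (ball joint, 48 mm above the table). Bar from x = -12 to 292 mm. Lying flat its underside is 48 mm above the table. It starts with the pin standing in its slot.
- slot (a point): Middle of the stay's oblong slot, on the underside, 145 mm from the pivot; slot 33 mm along the bar by 11 mm wide.
- hole_mid (a point): Middle of the stay's middle round hole, 11 mm wide, on the underside, 190 mm from the pivot. Not to be used.
- hole_last (a point): Middle of the stay's last round hole, 11 mm wide, on the underside, 235 mm from the pivot and 40 mm from the knob's axis. It must end over the pin.
- knob (a point): Grip point of the stay's upright dark steel knob, a cylinder 18 mm thick that rises 34 mm above the bar (39 mm above the underside), 275 mm from the pivot; this point is on its axis, 27 mm above the bar's underside, 12 mm below the knob's top.
- house: Bystander: small brown-card model house, 70 x 50 x 65 mm, origin under its middle. Leave it.
- rule: Bystander: aluminium rule lying flat, 30 x 200 x 5 mm, origin under its middle. Leave it.
- pencup: Bystander: black pencil cup, 72 mm wide, 85 mm high (pencils up to 140 mm), origin under its middle. Leave it.

How it is judged (in metres and radians):
On the way, in this order (a step that is already met when the one before it is completed fails the run):
1. the stay's slot is lifted clear of the pin (z of slot in the frame of cill above 0.064 m), for 0.1 s.
2. the last hole is down over the pin, the stay flat on the plate (x of hole_last in the frame of pin_plate between -0.0125 and 0.0125 m and y of hole_last in the frame of pin_plate between -0.003 and 0.003 m and z of hole_last in the frame of pin_plate below 0.003 m), for 0.3 s.
At the end, for the whole second after the job is handed in: The pin is in the last hole and the stay lies on the plate: the hole's middle is within 12.5 mm of the plate's middle along the plate and 3 mm across it, and its underside less than 3 mm above the plate; stay and sash at rest, the knob released (all of step 2 and linear speed of stay below 0.02 m/s and velocity of joint sash between -0.05 and 0.05 rad/s); the robot touches nothing.
It fails at once if the stay is pressed on the pin, plate or cill with more than 25 N (contact force between stay and cill above 25 N).
It fails at once if the card house is shifted by more than 15 mm (distance of house from where it was at the start of the episode above 0.015 m).
It fails at once if the rule is shifted by more than 15 mm (distance of rule from where it was at the start of the episode above 0.015 m).
It fails at once if the pencil cup is shifted by more than 15 mm (distance of pencup from where it was at the start of the episode above 0.015 m).
It also fails if it takes over 72 s, if anything falls off the work surface, if the arm or the gripper's body presses on something with over 40 N, if the wrist force passes 120 N, or if a joint passes its speed limit or range.

### The arm

A 6-joint arm with a two-finger parallel gripper is mounted at the origin on the work surface. World frame = base frame: x ahead of the robot, y to its left, z up, the work surface at z = 0. Lengths are in mm, angles in degrees, forces in N, time in s.
With the tool pointing down it reaches from about 250 to 725 mm from the base axis. Payload 9.7 kg.
Tool frame: the origin (TCP) lies on the mounting face of the last link; the fingertips stand 173 mm ahead of it and the grasp point (between the pads) lies 155 mm ahead of it; z points along the fingers, y is the line along which they close (so a half turn about z gives the same grasp; the last joint's range is limited). The gripper opens to 85 mm and grips with 20 to 120 N. Pads are 22 mm wide; open, the fingers measure 114 mm over their backs; the gripper's body (76 mm by 85 mm) begins 54 mm behind the grasp point. The pads swing forward as they close: fully open they stand 13 mm farther back than shut.
Start: joints at [68.698, 4.979, 10.078, 95.1, 0, 90], TCP at [199.808, 512.42, 404.684] pointing down, gripper open.
Joint ranges: [-179.16, 179.16], [-48.56, 103.87], [-65.8, 70.77], [-126.05, 130.52], [-82.76, 87.17], [-180, 180]. Speed limits (degrees/s): [127.2, 127.2, 147.25, 180, 180, 180].

### API

Orientations are given as a 3x3 rotation matrix whose columns are the frame's x, y, z axes.
In Python, from plant import * gives the robot as it stands.
- The arm moves only by the tool play_rows, never from a script. Its argument "deltas" is a list of rows, each a list of 3 entries, a list of its own where there are three numbers: the shift along the tool's x, y, z normalised to -1 to 1, where 1 is 0.4 m, then the turn about the tool's z normalised to -1 to 1, where 1 is pi/4 rad, then the gripper command: -1 is shut, 1 is fully open, values between are in proportion. A call has exactly 10 rows; each row shifts and turns the commanded pose from where the row before left it, along the tool's axes as they then stand; what a row does not reach is not made up. A row lasts 1/12 s, in which the tool goes at most 41.7 mm and 7.16 degrees, less where a joint would pass 70% of its speed; a pose out of reach is approached as far as the arm can. A call with a number of a shift or a turn outside -1 to 1 is refused whole. A call with a gripper value outside its range is refused whole. The fingers move at their own pace and stop on an object; "newtons" is the grip in N (left out, the last holds). Time passes only in rows, so rows that do not move let the fingers close, or fill a call up. It gives the time, the measured TCP pose, the force, the opening and the grip force at its end, in the units of the state.
- read_state(): the state, without advancing time (a new reading comes with each control period).
- read_camera(name): name is "scene" or "top" or "wrist"; returns a dict with "image" (480x640x3 uint8, red, green, blue), "fov_y" (degrees; the focal length in pixels is half the picture's height over the tangent of half this angle, whatever the lens; pixels are square), "cx", "cy" (the principal point, pixels), "rvec" (rotation vector, rad) and "tvec" (3), from world to camera coordinates, as OpenCV has them. Camera axes: x right, y down, z forward; pixel columns grow to the right and rows downward; lengths in mm; the calibration is good to about 2 mm. A picture is of the moment at which its call begins. There is no depth.
- hand_in(): hands the job in; it is judged then, once.
The state is a dict: "clock": time; "joint_pos": joint angles; "dq": joint speeds; "effort": joint torques, N m; "eef_pos": TCP position; "tool_rot": TCP orientation; "wrist_force": force on the tool from outside, world axes, zero at the start; "moment": the same for the moment, N m; "opening": finger opening in mm; "gripper_force": force on a finger pad.
Only numpy, scipy, OpenCV 4.12 (cv2) and the standard library are available. Lean on these libraries where they do the work, as an engineer would, in place of code of your own. Each camera call takes 0.05 s, during which the arm holds its last target. There are 200 camera calls.

## Working session

There is one attempt and no reset: what is moved stays moved. The work goes in short steps, Python scripts to look and compute and a tool call to move; the robot and the scene stay as the last step left them, time stands still between calls to the robot, and variables do not carry over. Pictures are saved under pics/ and viewed, at most 12 in all, crops included, and the job is handed in when it is done.

Besides the shell and the picture viewer there is one more tool, called after "Request:" as name(argument=value, ...) on one line, values as JSON. play_rows: Moves the arm, as the interface text tells. Scaled input: -1 to 1 covers 0.4 m each way for a shift and pi/4 rad each way for a turn. Its arguments: {"type":"object","properties":{"deltas":{"type":"array"},"newtons":{"type":"number"}},"required":["deltas"]}

```bash
ls; mkdir -p pics; cat > h.py <<'E'
from plant import *
import numpy as np, cv2
def cam(n):
    c=read_camera(n); f=240/np.tan(np.radians(c["fov_y"])/2)
    K=np.array([[f,0,c["cx"]],[0,f,c["cy"]],[0,0,1]]); R=cv2.Rodrigues(np.array(c["rvec"],float))[0]
    return c["image"],K,R,np.array(c["tvec"],float).ravel()
def ray(px,z,K,R,t):
    d=R.T@np.linalg.solve(K,[px[0],px[1],1]); o=-R.T@t
    return o+d*(z-o[2])/d[2]
def proj(P,K,R,t):
    p=(K@(R@np.array(P,float).T+t[:,None])); return (p[:2]/p[2]).T
def save(n,im): cv2.imwrite("pics/"+n,im[:,:,::-1])
E
python3 - <<'E'
from h import *
for n in("top","scene","wrist"):
    im,K,R,t=cam(n); save(n+"0.png",im); print(n,K[0,0],K[:2,2],-R.T@t)
s=read_state();print(s["clock"],s["eef_pos"],s["tool_rot"],s["opening"])
E
```

```text
pics
top 451.50460492065804 [315.49690919 242.86397385] [ 387.44803961  -39.44845786 1004.44065172]
scene 486.7978225451674 [318.06095992 241.76395336] [846.80523877 425.38730278 870.82989193]
wrist 349.74629252034055 [318.44754861 242.79908533] [125.27592902 540.57344432 374.12821442]
0.15 [199.83591528 512.43244863 404.11924299] [[-9.31664116e-01  3.63320576e-01 -3.64884362e-04]
 [ 3.63320759e-01  9.31663594e-01 -9.87131593e-04]
 [-1.86957434e-05 -1.05224515e-03 -9.99999446e-01]] 85.61285202879361
```

View pics/top0.png

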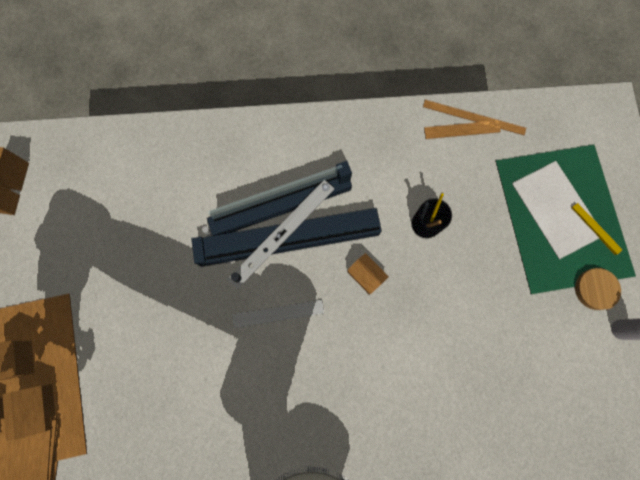

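View pics/scene0.png

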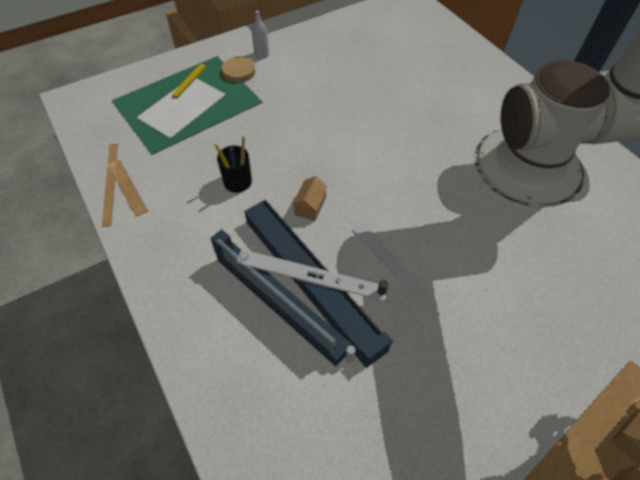

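The top view shows the cill running from (195,252) to (380,222), jamb at the left. The sash lies above it, the stay pivot is near (328,187) and the knob near (237,277). The house is at (368,273), the cup at (431,217) and the rule at (280,312) in shadow. I'll zoom in next.

```bash
python3 - <<'E'
import cv2,numpy as np
a=cv2.imread("pics/top0.png")[150:330,180:400]
g=lambda a:np.uint8(255*(a/255.)**.6)
cv2.imwrite("pics/c1.png",cv2.resize(g(a),None,fx=3.3,fy=3.3,interpolation=cv2.INTER_CUBIC))
b=cv2.imread("pics/scene0.png")[195:375,200:410]
cv2.imwrite("pics/c2.png",cv2.resize(g(b),None,fx=3.3,fy=3.3,interpolation=cv2.INTER_CUBIC))
E
```

```text
(no output)
```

View pics/c1.png

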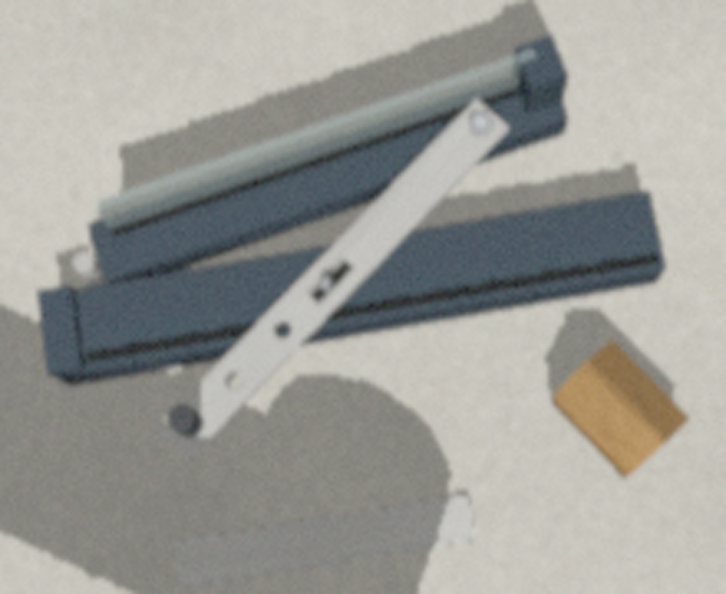

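View pics/c2.png

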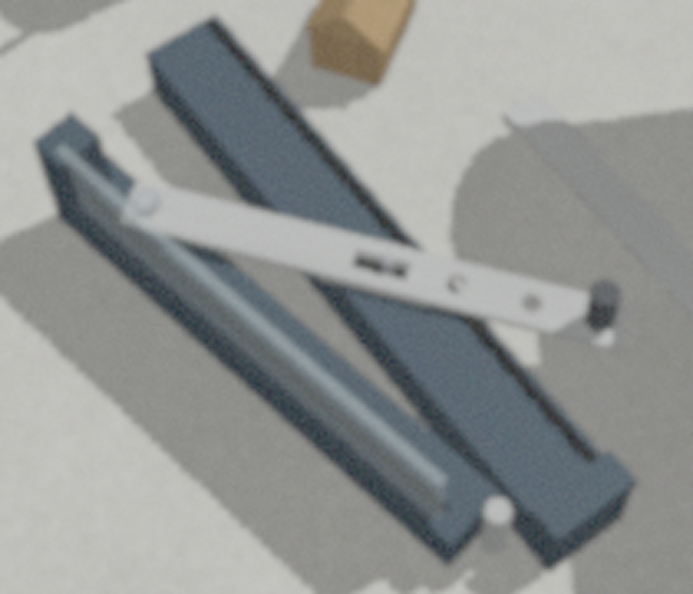

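The crops show the pivot, knob, holes, hinge cap and bar corners clearly. I'll fit cill pose, sash angle and stay yaw from both views.

```bash
cat > fit.py <<'E'
from h import *
from scipy.optimize import least_squares
T=lambda x,y:(x/3.3+180,y/3.3+150); S=lambda x,y:(x/3.3+200,y/3.3+195)
def rot(a): return np.array([[np.cos(a),-np.sin(a)],[np.sin(a),np.cos(a)]])
def pts(p):
    c=p[:2];R=rot(p[2]); W=lambda x,y,z:np.r_[c+R@[x,y],z]
    pv=np.array([36,165])+270*np.array([np.sin(p[3]),-np.cos(p[3])])
    u=np.array([np.cos(p[4]),np.sin(p[4])]); A=lambda s,z:np.r_[(c+R@pv)+s*u,z]
    return dict(hinge=W(36,165,p[5]),piv=A(0,55),knob=A(275,85),h1=A(190,53),h2=A(235,53),slot=A(145,53),Ro=W(22,-205,45),Ri=W(-34,-205,45),Jo=W(22,205,56),Ji=W(-34,205,56),pin0=W(-4,15,62))
obs={"top":dict(hinge=T(85,262),piv=T(481,121),knob=T(185,418),h1=T(283,329),h2=T(234,378),Ro=T(645,194),Jo=T(40,292),Ji=T(50,377)),
"scene":dict(hinge=S(497,508),piv=S(146,199),knob=S(604,290),h1=S(457,282),h2=S(532,302),Ro=S(152,57),Jo=S(548,540),Ji=S(633,485))}
if __name__=="__main__":
    C={n:cam(n)[1:] for n in obs}
    def res(p,d=False):
        P=pts(p);r=[]
        for n in obs:
            for k,v in obs[n].items():
                e=proj([P[k]],*C[n])[0]-v; r+=list(e)
                if d:print(n,k,e.round(1))
        return np.array(r)
    s=least_squares(res,[460,60,.15,.175,-2.3,48],loss="soft_l1");res(s.x,True);print(s.x)
    np.save("p.npy",s.x)
    P=pts(s.x)
    for k in P:print(k,P[k].round(1))
E
python3 fit.py
```

```text
top hinge [ 3.1 -0.1]
top piv [-1.4  0.2]
top knob [-1.8 -0.2]
top h1 [-1.  -0.3]
top h2 [-0.8  0.1]
top Ro [ 0.6 -0.2]
top Jo [-2.6 -1.6]
top Ji [-2.9 -2.1]
scene hinge [-3.3 -0.7]
scene piv [0.2 0.4]
scene knob [ 0.6 -0.6]
scene h1 [-0.5 -0.9]
scene h2 [-0.3 -1.3]
scene Ro [-0.7 -3.4]
scene Jo [ 2.3 -0.1]
scene Ji [ 1.1 -1.4]
[614.11149604  13.75954625 -25.0399877   81.87038839 -79.35086677
  41.43948737]
hinge [634.7 181.4  41.4]
piv [709.7 -78.   55. ]
knob [520.3 121.4  85. ]
h1 [578.9  59.8  53. ]
h2 [547.9  92.4  53. ]
slot [609.9  27.2  53. ]
Ro [ 655.  -188.3   45. ]
Ri [ 599.2 -193.5   45. ]
Jo [617.  219.9  56. ]
Ji [561.3 214.7  56. ]
pin0 [608.7  28.3  62. ]
```

```bash
python3 - <<'E'
from fit import *
for n in obs: obs[n].pop("hinge")
C={n:cam(n)[1:] for n in obs}
def P(p):
    c=p[:2];R=rot(p[2]); W=lambda x,y,z:np.r_[c+R@[x,y],z]
    u=np.array([np.cos(p[5]),np.sin(p[5])]); A=lambda s,z:np.r_[p[3:5]+s*u,z]
    return dict(piv=A(0,55),knob=A(275,85),h1=A(190,53),h2=A(235,53),Ro=W(22,-205,45),Jo=W(22,205,56),Ji=W(-34,205,56),hinge=W(36,165,48),pin0=W(-4,15,48),hole=A(145,48))
def res(p):
    q=P(p); return np.array([proj([q[k]],*C[n])[0]-obs[n][k] for n in obs for k in obs[n]]).ravel()
s=least_squares(res,[614,14,.093,710,-78,2.33]);p=s.x
print(res(p).reshape(-1,2).round(1).tolist(),p.round(3))
q=P(p)
for k in q:print(k,q[k].round(1))
print(np.linalg.norm(q["piv"][:2]-q["hinge"][:2]), rot(p[2]).T@(q["piv"][:2]-q["hinge"][:2]))
c=read_camera("wrist");R=cv2.Rodrigues(np.array(c["rvec"]))[0];st=read_state()
print((R@np.array(st["tool_rot"])).round(3))
E
```

```text
[[-0.8, 0.3], [-1.6, -0.4], [-0.7, -0.4], [-0.5, -0.0], [0.8, -0.8], [-2.2, -1.7], [-2.4, -2.1], [0.1, -0.2], [0.2, -0.7], [-0.8, -1.1], [-0.6, -1.4], [-1.4, -3.4], [2.0, -0.5], [0.7, -1.9]] [ 6.14779e+02  1.28970e+01  9.60000e-02  7.09278e+02 -7.92680e+01
  2.32600e+00]
piv [709.3 -79.3  55. ]
knob [520.8 121.   85. ]
h1 [579.1  59.1  53. ]
h2 [548.2  91.9  53. ]
Ro [ 656.3 -189.1   45. ]
Jo [617.1 219.1  56. ]
Ji [561.3 213.7  56. ]
hinge [634.8 180.6  48. ]
pin0 [609.4  27.4  48. ]
hole [609.9  26.3  48. ]
270.3100319467749 [  49.2434903  -265.78674165]
[[ 0.001  1.     0.   ]
 [-0.95   0.001 -0.311]
 [-0.311 -0.     0.95 ]]
```

View pics/wrist0.png

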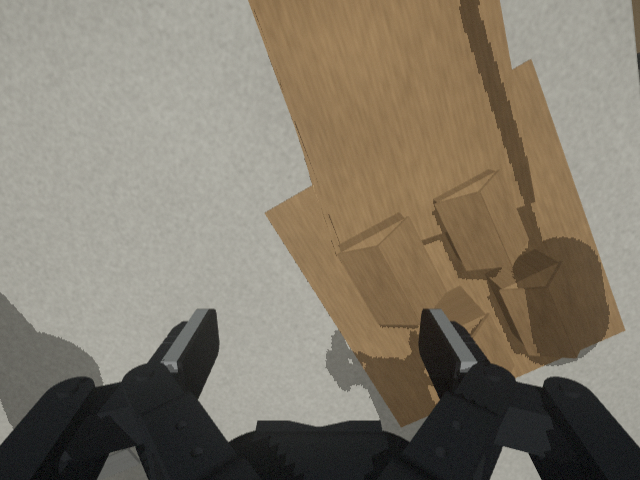

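The wrist view shows tool +x is "up" in the picture, with the gripper at the bottom and the grasp point near row 333. I'll fly over the knob with tool +x turned toward the pivot, so the holes and pin come into view.

Request:
play_rows(deltas=[[[-0.0735,-0.0413,0.0107],0,1],[[-0.0735,-0.0413,0.0107],0,1],[[-0.0735,-0.0413,0.0107],0,1],[[-0.0735,-0.0413,0.0107],0,1],[[-0.0735,-0.0413,0.0107],0,1],[[-0.0735,-0.0413,0.0107],0,1],[[-0.0735,-0.0413,0.0107],0,1],[[-0.0735,-0.0413,0.0107],0,1],[[-0.0735,-0.0413,0.0107],0,1],[[-0.0735,-0.0413,0.0107],0,1]])

```text
clock: 1.23
eef_pos: [414.4, 250.2, 361.9]
tool_rot: [[-0.932, 0.363, 0.0], [0.363, 0.932, 0.0], [-0.0, 0.0, -1.0]]
wrist_force: [0.5, 0.6, 0.2]
opening: 85.3
gripper_force: 0.0
```

Request:
play_rows(deltas=[[[-0.0735,-0.0413,0.0107],0,1],[[-0.0735,-0.0413,0.0107],0,1],[[-0.0735,-0.0413,0.0107],0,1],[[-0.0735,-0.0413,0.0107],0,1],[[-0.0735,-0.0413,0.0107],0,1],[[0,0,0],-0.15,1],[[0,0,0],-0.15,1],[[0,0,0],-0.15,1],[[0,0,0],-0.15,1],[[0,0,0],-0.15,1]])

```text
clock: 2.07
eef_pos: [520.7, 121.2, 340.4]
tool_rot: [[-0.975, -0.221, -0.0], [-0.221, 0.975, -0.0], [0.0, 0.0, -1.0]]
wrist_force: [-0.3, 1.0, 0.3]
opening: 85.4
gripper_force: 0.0
```

Request:
play_rows(deltas=[[[0,0,0],-0.15,1],[[0,0,0],-0.15,1],[[0,0,0],-0.15,1],[[0,0,0],-0.15,1],[[0,0,0],-0.15,1],[[0,0,0],-0.15,1],[[0,0,0],-0.15,1],[[0,0,0],-0.15,1],[[0,0,0],-0.15,1],[[0,0,0],-0.15,1]])

```text
clock: 2.9
eef_pos: [520.6, 121.3, 340.5]
tool_rot: [[-0.169, -0.986, 0.0], [-0.986, 0.169, -0.0], [-0.0, -0.0, -1.0]]
wrist_force: [0.1, -0.4, -0.3]
opening: 85.7
gripper_force: 0.0
```

Request:
play_rows(deltas=[[[0,0,0],-0.15,1],[[0,0,0],-0.15,1],[[0,0,0],-0.15,1],[[0,0,0],-0.15,1],[[0,0,0],-0.15,1],[[0,0,0],-0.15,1],[[0,0,0],-0.15,1],[[0,0,0],-0.15,1],[[0,0,0],0,1],[[0,0,0],0,1]])

```text
clock: 3.73
eef_pos: [520.7, 121.3, 340.5]
tool_rot: [[0.691, -0.723, 0.0], [-0.723, -0.691, 0.0], [0.0, -0.0, -1.0]]
wrist_force: [0.4, 1.3, -0.4]
opening: 85.1
gripper_force: 0.0
```

```bash
python3 - <<'E'
from h import *
im,K,R,t=cam("wrist"); save("w1.png",im); s=read_state()
print(s["clock"],s["eef_pos"],s["tool_rot"],s["joint_pos"],s["wrist_force"])
E
```

```text
3.7833 [520.6504384  121.32907364 340.49023561] [[ 6.90980101e-01 -7.22873778e-01  3.60542525e-05]
 [-7.22873778e-01 -6.90980101e-01  7.29469694e-06]
 [ 1.96396259e-05 -3.11031641e-05 -9.99999999e-01]] [ 1.31177503e+01  2.01893062e+00 -1.37725842e-01  8.78412368e+01
 -6.17806107e-05 -1.20589992e+02] [ 0.57216843 -0.64770416  0.7971709 ]
```

View pics/w1.png

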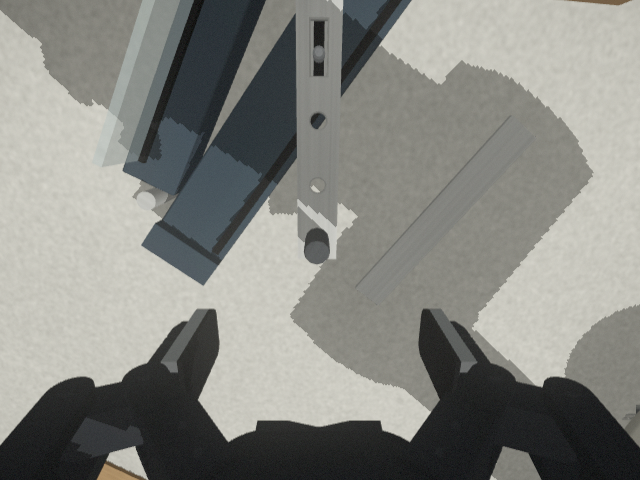

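The wrist picture shows the knob top at (317,238), last hole (317,185), mid hole (317,121), and slot centre (318,47) with the pin top at (319,53). I'll convert these.

```bash
python3 - <<'E'
from h import *
im,K,R,t=cam("wrist")
f=lambda u,v,z:ray((u,v),z,K,R,t)
o={k:f(*v) for k,v in dict(knob=(317,238,87),h2=(317,185,53),h1=(317,121,53),slot=(318.5,47.5,53),pin=(319,53,62),jo=(142,245,56),ji=(204,285,56),hinge=(150,200,48)).items()}
for k in o:print(k,o[k].round(1))
u=o["slot"]-o["knob"];print([np.linalg.norm((o["knob"]-o[k])[:2]) for k in("h2","h1","slot")],np.degrees(np.arctan2(u[1],u[0])))
c=np.array([614.8,12.9]);a=.096;Rc=np.array([[np.cos(a),-np.sin(a)],[np.sin(a),np.cos(a)]])
for k in("pin","hinge","jo","ji"):print(k,Rc.T@(o[k][:2]-c))
E
```

```text
knob [528.2 113.8  87. ]
h2 [549.1  92.   53. ]
h1 [579.8  59.9  53. ]
slot [610.5  26.3  53. ]
pin [606.9  29.6  62. ]
jo [614.7 217.8  56. ]
ji [559.5 211.6  56. ]
hinge [632.3 188.5  48. ]
[np.float64(30.187353676234803), np.float64(74.62802487061037), np.float64(120.1088405021958)] -46.714850955721424
pin [-6.22851614 17.39048844]
hinge [ 34.27850433 173.14323187]
jo [ 19.49415429 203.9699452 ]
ji [-36.00063476 203.04193726]
```

The knob reading was its side, not the top disc. Continuing 40 mm along the bar from the last hole gives the knob at (521.7, 121.0), which agrees with the two-view fit. The pin is about 3 mm along the plate with zero across, so it is consistent. Next I descend and grip.

Request:
play_rows(deltas=[[[0.0025,-0.001,0.04],0,1],[[0,0,0.04],0,1],[[0,0,0.04],0,1],[[0,0,0.04],0,1],[[0,0,0.04],0,1],[[0,0,0.03],0,1],[[0,0,0.03],0,1],[[0,0,0.016],0,1],[[0,0,0],0,1],[[0,0,0],0,1]])

```text
clock: 4.67
eef_pos: [521.7, 120.9, 230.3]
tool_rot: [[0.694, -0.72, 0.0], [-0.72, -0.694, 0.0], [0.0, -0.0, -1.0]]
wrist_force: [0.8, 0.2, 0.3]
opening: 85.3
gripper_force: 0.0
```

Request:
play_rows(deltas=[[[0,0,0],0,-1],[[0,0,0],0,-1],[[0,0,0],0,-1],[[0,0,0],0,-1],[[0,0,0],0,-1],[[0,0,0],0,-1],[[0,0,0],0,-1],[[0,0,0],0,-1],[[0,0,0],0,-1],[[0,0,0],0,-1]], newtons=30)

```text
clock: 5.5
eef_pos: [521.7, 120.9, 230.4]
tool_rot: [[0.694, -0.72, 0.0], [-0.72, -0.694, 0.0], [0.0, -0.0, -1.0]]
wrist_force: [-1.8, 0.7, 4.1]
opening: 17.0
gripper_force: 29.3
```

Request:
play_rows(deltas=[[[0.0015,0,-0.0115],0,-1],[[0.0015,0,-0.0115],0,-1],[[0.0015,0,-0.0115],0,-1],[[0.002,0,-0.0115],0,-1],[[0.002,0,-0.0115],0,-1],[[0.002,0,-0.0115],0,-1],[[0.002,0,-0.0115],0,-1],[[0.0025,0,-0.0115],0,-1],[[0.0025,0,-0.0115],0,-1],[[0.0025,0,-0.0115],0,-1]])

```text
clock: 6.33
eef_pos: [527.3, 115.0, 276.6]
tool_rot: [[0.694, -0.72, 0.0], [-0.72, -0.694, -0.0], [0.0, -0.0, -1.0]]
wrist_force: [1.9, -2.4, -3.8]
opening: 17.1
gripper_force: 29.3
```

```bash
python3 - <<'E'
from h import *
im,K,R,t=cam("wrist"); im2=cam("scene")[0]
save("w2.png",np.hstack([cv2.resize(im,(440,330)),cv2.resize(im2[170:380,190:420],(360,330))])); s=read_state()
print(s["clock"],s["eef_pos"],s["wrist_force"],s["moment"],s["opening"])
# plan: final knob position for stay flat on pin
pin=np.array([607,29.4]);c=np.array([614.8,12.9]);a=.096;Rc=np.array([[np.cos(a),-np.sin(a)],[np.sin(a),np.cos(a)]])
h=c+Rc@[36,165]
from scipy.optimize import brentq
pv=lambda q:h+Rc@(270*np.array([np.sin(q),-np.cos(q)]))
q=brentq(lambda q:np.linalg.norm(pv(q)-pin)-235,.4,1.2)
u=(pin-pv(q))/235;print("q",q,"piv",pv(q),"knob",pv(q)+275*u,"yaw",np.degrees(np.arctan2(-u[1],-u[0])),"tool x ang",np.degrees(np.arctan2(*np.array(s["tool_rot"])[1::-1,0])))
E
```

```text
6.4333 [527.46043062 115.04508659 277.02023046] [ 1.14174693 -1.21422497 -2.91957291] [-0.09265292 -0.12547406  0.04629276] 17.18627523962812
q 0.7720055673023052 piv [840.83972413   6.07654786] knob [567.19749377  33.3699493 ] yaw -5.695910809027462 tool x ang -46.06367472154153
```

View pics/w2.png

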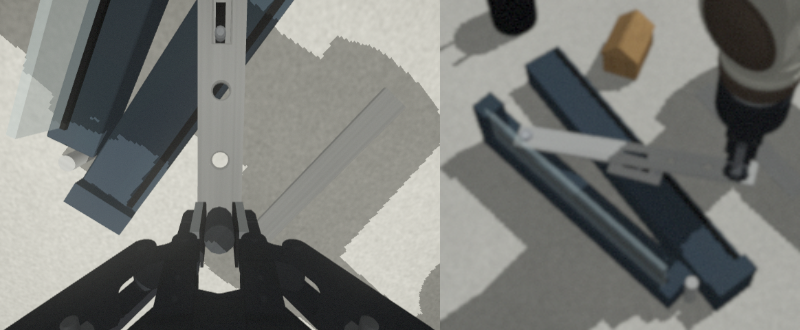

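The wrist and scene views show the stay clear of the pin and tilted in the grip. Next I swing the sash out along a straight knob path, turning with it.

Request:
play_rows(deltas=[[[0.0074,0.0028,0],-0.03,-1],[[0.0074,0.0028,0],-0.03,-1],[[0.0074,0.0028,0],-0.03,-1],[[0.0074,0.0028,0],-0.03,-1],[[0.0074,0.0028,0],-0.03,-1],[[0.0074,0.0028,0],-0.03,-1],[[0.0074,0.0028,0],-0.03,-1],[[0.0074,0.0028,0],-0.03,-1],[[0.0074,0.0028,0],-0.03,-1],[[0.0074,0.0028,0],-0.03,-1]])

```text
clock: 7.27
eef_pos: [542.2, 88.0, 275.9]
tool_rot: [[0.844, -0.536, -0.002], [-0.536, -0.844, 0.001], [-0.002, -0.0, -1.0]]
wrist_force: [-4.0, 2.5, -1.1]
opening: 17.0
gripper_force: 29.5
```

Request:
play_rows(deltas=[[[0.0066,0.0045,0],-0.03,-1],[[0.0066,0.0045,0],-0.03,-1],[[0.0066,0.0045,0],-0.03,-1],[[0.0066,0.0045,0],-0.03,-1],[[0.0066,0.0045,0],-0.03,-1],[[0.0066,0.0045,0],-0.03,-1],[[0.0066,0.0045,0],-0.03,-1],[[0.0066,0.0045,0],-0.03,-1],[[0.0066,0.0045,0],-0.03,-1],[[0.0066,0.0045,0],-0.03,-1]])

```text
clock: 8.1
eef_pos: [557.7, 60.2, 275.9]
tool_rot: [[0.946, -0.324, -0.002], [-0.324, -0.946, 0.001], [-0.002, -0.001, -1.0]]
wrist_force: [-3.9, 1.3, -1.1]
opening: 17.2
gripper_force: 29.6
```

Request:
play_rows(deltas=[[[0.0054,0.0059,0],-0.03,-1],[[0.0054,0.0059,0],-0.03,-1],[[0.0054,0.0059,0],-0.03,-1],[[0.0054,0.0059,0],-0.03,-1],[[0.0054,0.0059,0],-0.03,-1],[[0.0054,0.0059,0],-0.03,-1],[[0.0054,0.0059,0],-0.03,-1],[[0.0054,0.0059,0],-0.03,-1],[[0.0054,0.0059,0],-0.03,-1],[[0.0054,0.0059,0],-0.03,-1]])

```text
clock: 8.93
eef_pos: [573.6, 32.1, 275.8]
tool_rot: [[0.995, -0.095, -0.001], [-0.095, -0.995, 0.0], [-0.001, -0.0, -1.0]]
wrist_force: [-2.3, -0.2, -0.7]
opening: 16.9
gripper_force: 29.5
```

```bash
python3 - <<'E'
from h import *
im,K,R,t=cam("wrist"); im2=cam("scene")[0]
a=cv2.resize(im[60:400,200:440],None,fx=1.7,fy=1.7,interpolation=cv2.INTER_CUBIC)
b=cv2.resize(im2[170:400,150:420],(380,324))
save("w3.png",np.hstack([a,np.vstack([b,np.zeros((a.shape[0]-324,380,3),np.uint8)])])); s=read_state()
print(a.shape,s["clock"],s["eef_pos"],s["tool_rot"],s["joint_pos"][-1],s["wrist_force"],s["moment"])
E
```

```text
(578, 408, 3) 9.0333 [573.87942731  31.9427726  275.84344275] [[ 9.95349144e-01 -9.63306247e-02 -7.01559839e-04]
 [-9.63304741e-02 -9.95349376e-01  2.45512850e-04]
 [-7.21947554e-04 -1.76789413e-04 -9.99999724e-01]] -171.28939932344653 [-0.05823492  0.59956367 -1.5277204 ] [0.09729601 0.13504936 0.08678758]
```

View pics/w3.png

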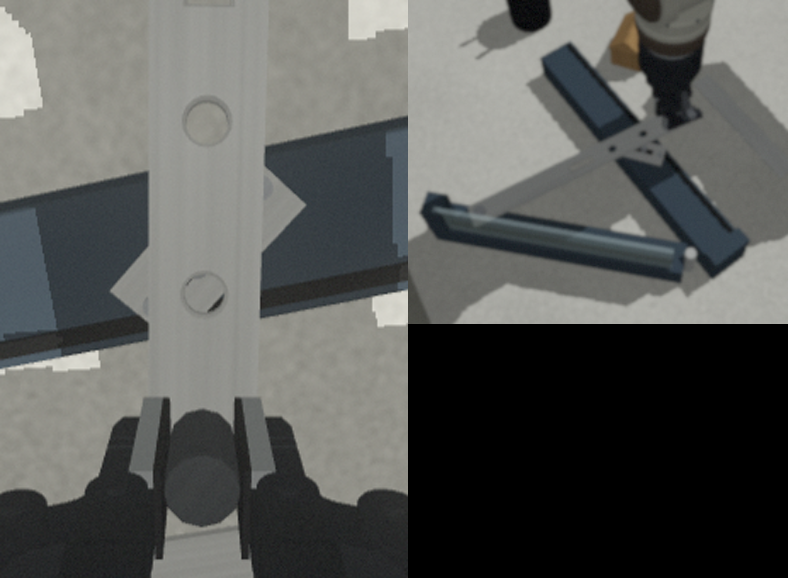

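The stay now crosses the plate. In the wrist crop the last hole is at (205,293), with plate corners at (305,205) and (110,292). I'll work out the hole and plate positions from these.

```bash
python3 - <<'E'
from h import *
im,K,R,t=cam("wrist"); g=lambda u,v:(u/1.7+200,v/1.7+60)
c=np.array([614.8,12.9]);a=.096;Rc=np.array([[np.cos(a),-np.sin(a)],[np.sin(a),np.cos(a)]])
print("corners meas",ray(g(305,205),48,K,R,t).round(1),ray(g(110,292),48,K,R,t).round(1))
for sx in(33,-33):
  for sy in(15,-15):
    w=c+Rc@(np.array([-4,15])+sx*np.array([.6,-.8])+sy*np.array([.8,.6]))
    print(sx,sy,w.round(1),((proj([[*w,48]],K,R,t)[0]-[200,60])*1.7).round(0))
for z in(88,92.5):print("hole",z,ray(g(205,293),z,K,R,t).round(1))
print("mid",ray(g(207,120),85,K,R,t).round(1))
print("knobtop",ray(g(202,491),132,K,R,t).round(1))
print("pin",((proj([[607,29.4,62],[607,29.4,48]],K,R,t)-[200,60])*1.7).round(0))
E
```

```text
corners meas [622.1  -8.1  48. ] [598.5  60.4  48. ]
33 15 [642.7  13.2] [236. 147.]
33 -15 [620.5  -7. ] [302. 210.]
-33 15 [598.2  61.9] [106. 293.]
-33 -15 [576.1  41.7] [171. 347.]
hole 88 [606.8  26.8  88. ]
hole 92.5 [608.2  26.7  92.5]
mid [652.2  22.   85. ]
knobtop [573.9  30.8 132. ]
pin [[196. 270.]
 [197. 260.]]
```

Request:
play_rows(deltas=[[[0.005,-0.0026,0],0,-1],[[0.005,-0.0026,0],0,-1],[[-0.0016,0,0.008],0,-1],[[-0.0016,0,0.008],0,-1],[[-0.0016,0,0.008],0,-1],[[-0.0016,0,0.008],0,-1],[[-0.0016,0,0.008],0,-1],[[-0.0016,0,0.008],0,-1],[[-0.0016,0,0.008],0,-1],[[-0.0016,0,0.006],0,-1]])

```text
clock: 9.92
eef_pos: [573.1, 34.1, 251.0]
tool_rot: [[0.995, -0.097, 0.001], [-0.097, -0.995, -0.0], [0.001, 0.0, -1.0]]
wrist_force: [1.3, -0.4, -0.5]
opening: 16.8
gripper_force: 29.5
```

```bash
python3 - <<'E'
from h import *
im,K,R,t=cam("wrist")
a=cv2.resize(im[140:340,240:400],None,fx=3,fy=3,interpolation=cv2.INTER_CUBIC)
save("w4.png",np.uint8(255*(a/255.)**.7)); s=read_state()
print(a.shape,s["clock"],s["eef_pos"],s["wrist_force"],s["moment"])
E
```

```text
(600, 480, 3) 9.9667 [573.06080207  34.1008844  250.61576101] [ 0.91145295 -0.65159686 -1.10204301] [-0.04706126 -0.62598837  0.04647849]
```

View pics/w4.png

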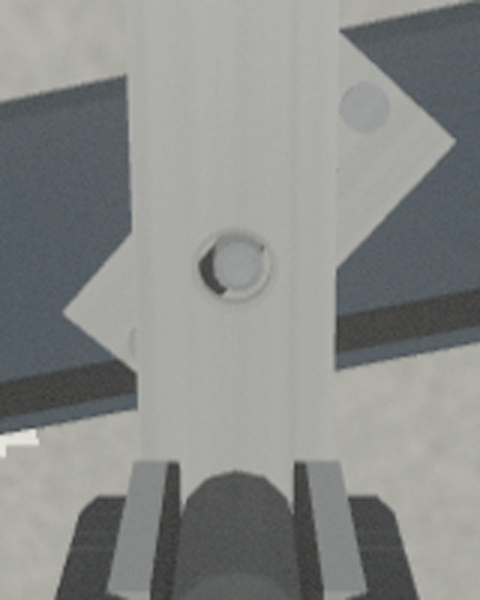

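The pin top at (239,263) is now visible inside the hole, whose rim centre is about (235,266). I'll compute the remaining offset.

```bash
python3 - <<'E'
from h import *
im,K,R,t=cam("wrist"); g=lambda u,v:(u/3+240,v/3+140)
p=ray(g(239,263),62,K,R,t);h=ray(g(235,266),70.7,K,R,t);k=ray(g(237,585),107,K,R,t)
print(p,h,k,(p-h)[:2]@np.array(read_state()["tool_rot"])[:2,:2])
E
```

```text
[608.25471956  29.09184299  62.        ] [610.28516756  29.5279719   70.7       ] [579.34869909  32.26548068 107.        ] [-1.97864209  0.63079523]
```

Request:
play_rows(deltas=[[[-0.0012,0.0008,0],0,-1],[[-0.0012,0.0007,0],0,-1],[[-0.0005,0,0.003],0,-1],[[-0.0005,0,0.003],0,-1],[[-0.0005,0,0.003],0,-1],[[-0.0005,0,0.003],0,-1],[[-0.0005,0,0.003],0,-1],[[-0.0005,0,0.003],0,-1],[[-0.0005,0,0.003],0,-1],[[-0.0005,0,0.003],0,-1]])

```text
clock: 10.85
eef_pos: [570.4, 33.8, 241.5]
tool_rot: [[0.995, -0.097, -0.0], [-0.097, -0.995, -0.0], [-0.0, 0.0, -1.0]]
wrist_force: [1.7, -0.0, -0.6]
opening: 17.1
gripper_force: 29.4
```

```bash
python3 - <<'E'
from h import *
im,K,R,t=cam("wrist")
a=cv2.resize(im[140:340,240:400],None,fx=3,fy=3,interpolation=cv2.INTER_CUBIC)
save("w5.png",np.uint8(255*(a/255.)**.7)); s=read_state()
print(s["clock"],s["eef_pos"],s["wrist_force"],s["moment"])
E
```

```text
10.9 [570.30836345  33.82198746 241.27461345] [ 2.26860678  0.13714908 -0.37155391] [-0.12974522 -0.71825586 -0.05288118]
```

View pics/w5.png

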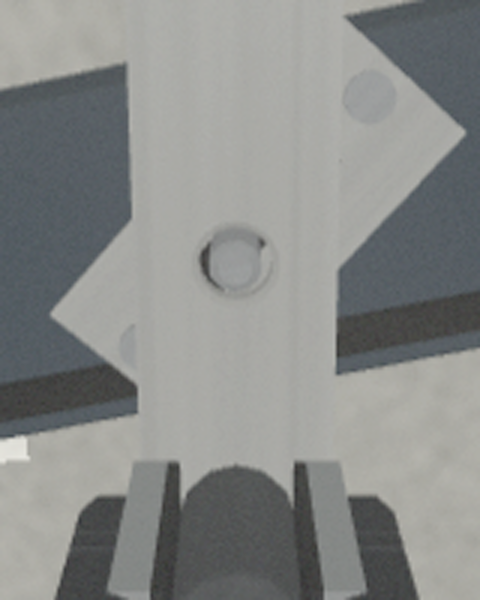

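The pin stands centred in the hole at (236,260), and the wrist force is near zero. I'll keep lowering.

Request:
play_rows(deltas=[[[-0.0004,0,0.0025],0,-1],[[-0.0004,0,0.0025],0,-1],[[-0.0004,0,0.0025],0,-1],[[-0.0004,0,0.0025],0,-1],[[-0.0004,0,0.0025],0,-1],[[-0.0004,0,0.0025],0,-1],[[-0.0004,0,0.0025],0,-1],[[-0.0004,0,0.0025],0,-1],[[-0.0004,0,0.0025],0,-1],[[0,0,0],0,-1]])

```text
clock: 11.73
eef_pos: [568.9, 33.9, 232.4]
tool_rot: [[0.995, -0.097, -0.0], [-0.097, -0.995, -0.0], [-0.0, 0.0, -1.0]]
wrist_force: [0.3, 0.4, -0.7]
opening: 17.1
gripper_force: 29.4
```

Request:
play_rows(deltas=[[[0,0,0.001],0,-1],[[0,0,0.001],0,-1],[[0,0,0.001],0,-1],[[0,0,0.001],0,-1],[[0,0,0],0,-1],[[0,0,0],0,-1],[[0,0,0],0,-1],[[0,0,0],0,-1],[[0,0,0],0,-1],[[0,0,0],0,-1]])

```text
clock: 12.57
eef_pos: [568.9, 34.0, 231.1]
tool_rot: [[0.995, -0.097, -0.0], [-0.097, -0.995, 0.0], [-0.0, 0.0, -1.0]]
wrist_force: [-2.2, -0.3, 1.1]
opening: 17.1
gripper_force: 29.4
```

Request:
play_rows(deltas=[[[0,0,0],0,0.3],[[0,0,0],0,0.3],[[0,0,0],0,0.3],[[0,0,0],0,0.3],[[0,0,0],0,0.3],[[0,0,0],0,0.3],[[0,0,0],0,0.3],[[0,0,0],0,0.3],[[0,0,0],0,0.3],[[0,0,0],0,0.3]])

```text
clock: 13.4
eef_pos: [569.0, 34.0, 231.1]
tool_rot: [[0.995, -0.097, 0.0], [-0.097, -0.995, 0.0], [-0.0, -0.0, -1.0]]
wrist_force: [-0.6, 0.6, -0.0]
opening: 55.4
gripper_force: 0.0
```

Request:
play_rows(deltas=[[[0,0,-0.02],0,0.3],[[0,0,-0.02],0,0.3],[[0,0,-0.03],0,0.3],[[0,0,-0.03],0,0.3],[[0,0,-0.03],0,0.3],[[0,0,-0.03],0,0.3],[[0,0,-0.03],0,0.3],[[0,0,-0.03],0,0.3],[[0,0,0],0,0.3],[[0,0,0],0,0.3]])

```text
clock: 14.23
eef_pos: [569.2, 34.0, 319.9]
tool_rot: [[0.995, -0.097, 0.001], [-0.097, -0.995, 0.0], [0.001, -0.0, -1.0]]
wrist_force: [-0.3, 1.0, -0.5]
opening: 55.4
gripper_force: 0.0
```

```bash
python3 - <<'E'
from h import *
im,K,R,t=cam("wrist"); im2=cam("scene")[0]
a=im[20:320,180:460]; b=cv2.resize(im2[170:400,150:420],(352,300))
save("w6.png",np.hstack([a,b])); s=read_state()
print(s["clock"],s["eef_pos"],s["wrist_force"],s["opening"])
E
```

```text
14.3333 [568.90260926  33.97420383 318.42073186] [ 0.4437283  -0.58610391  0.30438582] 55.28066202536192
```

View pics/w6.png

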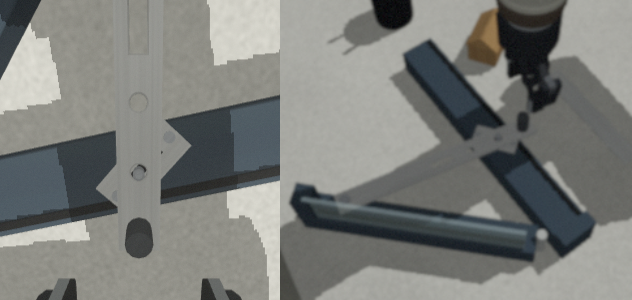

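The pin is in the last hole at (139,172), the stay lies across the plate, and the gripper is clear. I'm handing it in.

```bash
python3 -c "
from plant import *
print(hand_in())"
```

```text
the job is handed in; nothing more can be done
None
```

I lifted the stay off the pin, pushed the sash out and lowered the last hole over the same pin. I then let go and handed the job in; the last picture shows the pin in that hole and the gripper clear, but the hand-in returned no verdict.

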